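# Tuck the lunchbox into its corner of the larder worktop

## Task

Push the lunchbox along the worktop into the corner that the long batten makes with the square-ended wooden end block: one long side flat against the batten and one short end up against the block. Slide it gently with the fingers, never lifting, tipping or carrying it, and leave everything else where it stands.

Things in the scene. Friction and masses are not known exactly. Their poses are not given: they have to be found in the camera images.
- lunchbox: Closed red plastic lunchbox, grey snap latch at each short end. Loose; 100 mm along its x, 180 mm along its y (long side), 62 mm tall; sides upright and full size up to 50 mm, lid above 4 mm smaller all round. 0.28-0.56 kg; slides at about 2 to 7 N. Origin: centre of underside, z up. Starts robot-side of the batten, long side within 30 degrees of parallel. Either long side may go to the batten.
- batten: Straight oak batten fixed to the worktop, 24 mm along its x, 560 mm along its y, 45 mm high, running roughly left to right beyond the lunchbox. Origin: centre of underside; x points away from the robot, y along its length to the robot's left. The lunchbox goes against its face towards the robot, 12 mm to the -x side of the origin.
- end_block: Oak block fixed on the robot's side of the batten near its left or right end (varies), 90 mm along its x, 40 mm along its y, 45 mm high; axes parallel to the batten's. Origin: centre of underside, 250 mm along from the batten's middle, 58 mm from its centre line. The lunchbox goes against its 90 mm long face towards the batten's middle, 20 mm from the origin.
- funnel: Grey silicone funnel standing loose mouth down near the other end of the batten, where there is no block (mirror place of the block): 72 mm across the mouth, narrowing to a 16 mm spout, 84 mm tall. Origin: centre of its mouth on the worktop. To be left alone.
- tin_lower: Lower of two stacked round aluminium cake tins, 162 mm across, 50 mm tall, loose, on the left of the worktop. Origin: centre of its underside. To be left alone.
- tin_upper: Upper cake tin, same size, standing on the lower one. Origin: centre of its underside. To be left alone.
- spurtle: Beech spurtle (porridge stick) lying loose on the right, 275 mm long along its x, 26 mm wide, 18 mm thick. Origin: about mid-length, on the worktop. To be left alone.
- jar: Closed amber glass jar, 72 mm across, 100 mm tall, loose, left of the lunchbox near the robot. Origin: centre of its underside. To be left alone.
- mug: White mug, 80 mm across, 90 mm tall, its handle on one side, loose, right of the lunchbox near the robot. Origin: centre of its underside. To be left alone.
There are look-alikes about, which are no part of the job. Of the things like the lunchbox, leave any that is black or green; of the rest the larger one is meant.

How it is judged:
At the end, for the whole second after the job is handed in: The lunchbox stands flat and at rest in the corner: its long side parallel to the batten within 0.05 rad and not more than 7 mm from it (measured at its middle), its short end not more than 7 mm from the face of the end block (x of lunchbox in the frame of batten between -0.069 and -0.055 m and angle between the x axis of lunchbox and the x axis of batten, either way round below 0.05 rad and y of lunchbox in the frame of batten between -0.18 and 0.18 m and y of lunchbox in the frame of end_block between -0.117 and 0.117 m and height (world z) of lunchbox below 0.005 m and angle between lunchbox's own z axis and vertical below 0.04 rad and linear speed of lunchbox below 0.01 m/s); the robot touches nothing.
It fails at once if the lunchbox is lifted off the worktop (more than 12 mm) (height (world z) of lunchbox above 0.012 m).
It fails at once if the lunchbox is tipped (more than 0.2 rad) (angle between lunchbox's own z axis and vertical above 0.2 rad).
It fails at once if the lunchbox is shoved hard (faster than 0.5 m/s) (linear speed of lunchbox above 0.5 m/s).
It fails at once if a bystander is moved more than 20 mm (distance of any of funnel, tin_lower, tin_upper, spurtle, jar, mug from where it was at the start of the episode above 0.02 m).
It also fails if it takes over 64 s, if anything falls off the work surface, if the arm or the gripper's body presses on something with over 40 N, if the wrist force passes 120 N, or if a joint passes its speed limit or range.

## Robot

A 7-joint arm with a two-finger parallel gripper is mounted at the origin on the work surface. World frame = base frame: x ahead of the robot, y to its left, z up, the work surface at z = 0. Lengths are in m, angles in rad, forces in N, time in s.
With the tool pointing down it reaches from about 0.425 to 0.825 m from the base axis. Payload 3.6 kg.
Tool frame: the origin (TCP) lies at the very end of the fingers, on their centre line; the grasp point (between the pads) lies 19 mm behind it; z points along the fingers, x is the direction in which the jaws open and shut, and the axes are right-handed (so a half turn about z gives the same grasp; the last joint's range is limited). The gripper opens to 85 mm and grips with 20 to 120 N. Pads are 22 mm wide; open, the fingers measure 114 mm over their backs; the gripper's body (76 mm by 85 mm) begins 54 mm behind the grasp point. The pads swing forward as they close: fully open they stand 13 mm farther back than shut.
Start: joints at [1.109, 0.615, -0.013, 1.423, 0.008, 1.103, -0.04], TCP at [0.274, -0.589, 0.231] pointing down, gripper open.
Joint ranges: [-3.12, 3.12], [-0.3, 2.06], [-1.34, 1.32], [0.26, 2.42], [-1.36, 4.5], [0.01, 1.98], [-2.84, 2.84]. Speed limits (rad/s): [2.79, 2.79, 3.14, 3.14, 3.14, 3.14, 3.14].

## Interface

Orientations are given as [roll, pitch, yaw] about the fixed x, y, z axes, in that order (R = Rz(yaw) Ry(pitch) Rx(roll)).
In Python, from plant import bot gives the robot as it stands. The module is installed in compiled form; this text tells all that it offers.
- The arm moves only by the tool drive_tool, never from a script. Its argument "increments" is a list of rows, each a list of 2 entries, a list of its own where there are three numbers: the shift along the tool's x, y, z normalised to -1 to 1, where 1 is 30 cm, then the turn, a rotation vector about the tool's x, y, z normalised to -1 to 1, where 1 is 6 degrees. In form: [[[dx, dy, dz], [wx, wy, wz]], ...]. A call has exactly 8 rows; each row shifts and turns the commanded pose from where the row before left it, along the tool's axes as they then stand; what a row does not reach is not made up. A row lasts 1/12 s, in which the tool goes at most 41.7 mm and 7.16 degrees, less where a joint would pass 70% of its speed; a pose out of reach is approached as far as the arm can. A call with a number of a shift or a turn outside -1 to 1 is refused whole. A call with a gripper value outside its range is refused whole. "gripper" is the gripper command: -1 is fully open, 1 is shut, values between are in proportion, set as the call begins (left out, the last holds). The fingers move at their own pace and stop on an object; "grip_force" is the grip in N (left out, the last holds). Time passes only in rows, so rows that do not move let the fingers close, or fill a call up. It gives the time, the measured TCP pose, the force and the opening at its end, in the units of the state.
- bot.get_state(): the state, without advancing time (a new reading comes with each control period).
- bot.read_camera(name): name is "scene" or "side" or "wrist"; returns the picture (420x560x3 uint8, red, green, blue); there is no depth.
- bot.camera_info(name): a dict with "fx", "fy", "cx", "cy" (pixels), "extrinsics" (4x4, takes a point from world to camera coordinates). Camera axes: x right, y up, looking along -z (the intrinsics and any distortion apply to the point x, -y, -z); pixel columns grow to the right and rows downward; lengths in m; the calibration is good to about 2 mm. A picture is of the moment at which its call begins: read the wrist's pose just before it. camera_info takes no time and is no camera call; for the wrist camera it gives the pose at the moment of the call.
- bot.finish_job(): hands the job in, once; it reports no verdict.
The state is a dict: "time_s": time; "joints": joint angles; "dq": joint speeds; "tau": joint torques, N m; "tcp_pos": TCP position; "tool_rot": TCP orientation; "contact_force": force on the tool from outside, world axes, zero at the start; "moment": the same for the moment, N m; "width": opening from 0.0 (shut) to 1.0 (fully open).
Only numpy, scipy, OpenCV 4.12 (cv2) and the standard library are available. Lean on these libraries where they do the work, as an engineer would, in place of code of your own. Each camera call takes 0.05 s, during which the arm holds its last target. There are 200 camera calls.

## Working session

There is one attempt and no reset: what is moved stays moved. The work goes in short steps, Python scripts to look and compute and a tool call to move; the robot and the scene stay as the last step left them, time stands still between calls to the robot, and variables do not carry over. Pictures are saved under pics/ and viewed, about 8 in all and at most 12, crops included, and the job is handed in when it is done.

Besides the shell and the picture viewer there is one more tool, called after ">>>" as name(argument=value, ...) on one line, values as JSON. drive_tool: Moves the arm, as the interface text tells. Its arguments: {"type":"object","properties":{"increments":{"type":"array","items":{"type":"array"}},"gripper":{"type":"number"},"grip_force":{"type":"number"}},"required":["increments"]}

```bash
mkdir -p pics; cat > h.py <<'E'
import numpy as np, cv2
from plant import bot
def snap(n,f):
    i=bot.camera_info(n); p=bot.read_camera(n); cv2.imwrite('pics/'+f,p[:,:,::-1]); return i,p
def ray(i,u,v):
    E=np.array(i['extrinsics']);R=E[:3,:3];t=E[:3,3]
    d=R.T@np.array([(u-i['cx'])/i['fx'],-(v-i['cy'])/i['fy'],-1]);return -R.T@t,d
def at(i,u,v,z):
    c,d=ray(i,u,v);return c+d*(z-c[2])/d[2]
def proj(i,p):
    E=np.array(i['extrinsics']);q=E[:3,:3]@np.asarray(p,float)+E[:3,3]
    return np.array([i['cx']+i['fx']*q[0]/-q[2],i['cy']+i['fy']*-q[1]/-q[2]])
E
python3 - <<'E'
from h import *
for n in('scene','side'):
    i,p=snap(n,n+'0.png');print(n,{k:(np.round(v,4).tolist()) for k,v in i.items()})
s=bot.get_state();print(s)
E
```

```text
scene {'fx': 481.6619, 'fy': 481.6619, 'cx': 275.8044, 'cy': 210.2491, 'extrinsics': [[0.7647, 0.6444, -0.0075, -0.395], [-0.5127, 0.6154, 0.5986, 0.2331], [0.3903, -0.4539, 0.801, -1.4879], [0.0, 0.0, 0.0, 1.0]]}
side {'fx': 422.3811, 'fy': 422.3811, 'cx': 272.2029, 'cy': 214.289, 'extrinsics': [[-0.81, -0.5864, 0.0071, 0.4083], [0.3348, -0.4525, 0.8265, -0.2308], [-0.4814, 0.6719, 0.5629, -0.9991], [0.0, 0.0, 0.0, 1.0]]}
{'time_s': 0.1, 'joints': array([ 1.10850011,  0.61582715, -0.01262199,  1.4247666 ,  0.00810971,
        1.10342307, -0.04043252]), 'dq': array([-5.46080961e-04, -2.42594014e-03,  1.28022555e-03, -2.99665674e-03,
        9.37492818e-04, -1.92233912e-03, -3.83593329e-05]), 'tau': array([ 2.31061589e-03, -4.70380104e+01,  2.60801883e-01, -1.71569484e+01,
        1.01720612e-02,  5.85156464e-03,  4.31667331e-06]), 'tcp_pos': array([ 0.27409818, -0.58860214,  0.23024171]), 'tool_rot': array([ 3.14155617e+00,  2.37357829e-03, -1.13495812e+00]), 'contact_force': array([0.30740196, 0.38071448, 0.43386005]), 'moment': array([ 0.01063226, -0.02215661, -0.01731656]), 'width': 1.0033351160910287}
```

View pics/scene0.png

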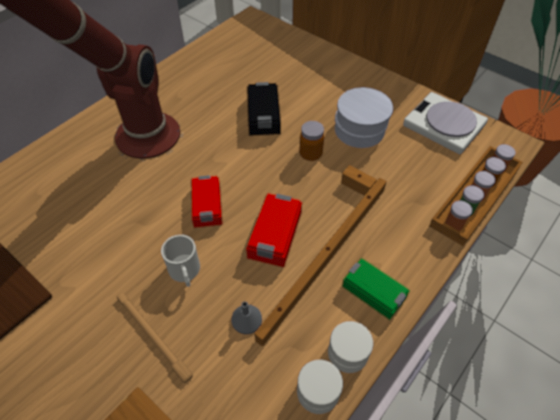

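View pics/side0.png

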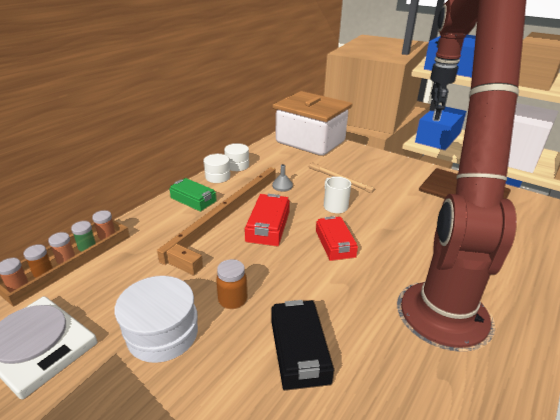

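The target is the larger red box, at about (275,228) in the scene view. The end block is at (362,182), which is the robot's left end, and the funnel is at (246,316). I'll enlarge both views to read off points.

```bash
python3 - <<'E'
import cv2
a=cv2.imread('pics/scene0.png')[150:350,190:400];cv2.imwrite('pics/c1.png',cv2.resize(a,None,fx=3,fy=3,interpolation=cv2.INTER_CUBIC)[:600])
a=cv2.imread('pics/side0.png')[150:290,140:320];cv2.imwrite('pics/c2.png',cv2.resize(a,None,fx=4,fy=4,interpolation=cv2.INTER_CUBIC))
E
```

```text
(no output)
```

View pics/c1.png

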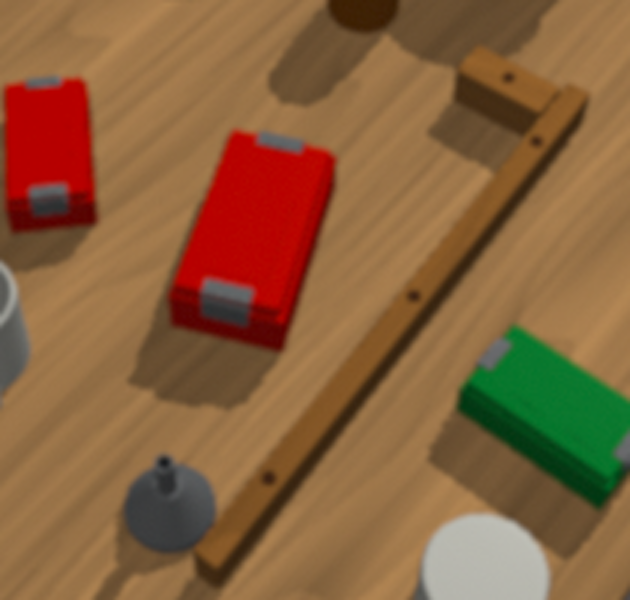

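View pics/c2.png

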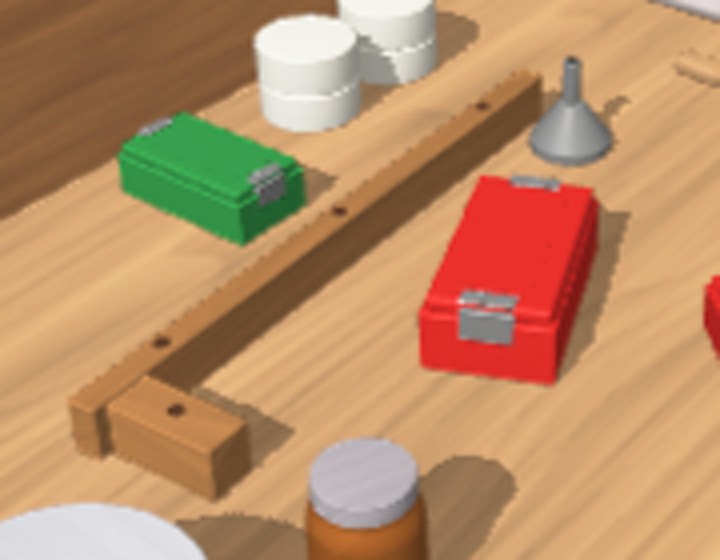

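The batten screws are at scene crop (269,478), (413,296), (536,141) and side crop (162,342), (339,211), (482,106). The block screw is at (509,77) in scene and (176,410) in side. Next I'll fit the box silhouette and the batten pose.

```bash
cat >> h.py <<'E'
from scipy.optimize import minimize
def redhull(p,seed):
    r,g,b=[p[:,:,k].astype(int) for k in range(3)]
    m=((r>90)&(r>2.5*g)&(r>2.5*b)).astype(np.uint8)
    m=cv2.morphologyEx(m,cv2.MORPH_CLOSE,np.ones((3,3)))
    n,l=cv2.connectedComponents(m); ids=l[seed[1]-8:seed[1]+8,seed[0]-8:seed[0]+8];k=np.bincount(ids[ids>0]).argmax()
    return cv2.convexHull(cv2.findNonZero((l==k).astype(np.uint8))).astype(np.float32)
def boxhull(i,x):
    c,s=np.cos(x[2]),np.sin(x[2]);P=[]
    for hx,hy,zs in((.05,.09,(0,.05)),(.046,.086,(.062,))):
        for a in(-1,1):
            for b in(-1,1):
                for z in zs:P.append(proj(i,[x[0]+c*a*hx-s*b*hy,x[1]+s*a*hx+c*b*hy,z]))
    return cv2.convexHull(np.array(P,np.float32))
def iou(a,b):
    I,_=cv2.intersectConvexConvex(a,b);return I/(cv2.contourArea(a)+cv2.contourArea(b)-I)
def fitbox(views,x0):
    hs=[]
    for i,p,_ in views:
        u=proj(i,[x0[0],x0[1],.05]).astype(int);hs.append(redhull(p,u))
    f=lambda x:-sum(iou(h+0,boxhull(v[0],x)) for v,h in zip(views,hs))
    r=min((minimize(f,[x0[0],x0[1],y],method='Nelder-Mead',options=dict(initial_simplex=[[x0[0],x0[1],y],[x0[0]+.02,x0[1],y],[x0[0],x0[1]+.02,y],[x0[0],x0[1],y+.15]],xatol=1e-4,fatol=1e-6)) for y in(x0[2],x0[2]-.3,x0[2]+.3)),key=lambda r:r.fun)
    return r.x,[iou(h,boxhull(v[0],r.x)) for v,h in zip(views,hs)]
E
python3 - <<'E'
from h import *
I={n:bot.camera_info(n) for n in('scene','side')}
P={n:cv2.imread(f'pics/{n}0.png')[:,:,::-1] for n in I}
S=[(269,478),(413,296),(536,141),(509,77)];D=[(482,106),(339,211),(162,342),(176,410)]
Q=[]
for a,b in zip(S,D):
    A=at(I['scene'],190+a[0]/3,150+a[1]/3,.045);B=at(I['side'],140+b[0]/4,150+b[1]/4,.045)
    Q.append((A[:2]+B[:2])/2);print(np.round(A,4),np.round(B,4))
d=Q[2]-Q[0];y=d/np.linalg.norm(d);print('span',np.linalg.norm(d),'yaw batten',np.arctan2(-y[0],y[1]))
yaw=np.arctan2(-y[0],y[1]);x=np.array([np.cos(yaw),np.sin(yaw)]);print('block local',(Q[3]-Q[1])@x,(Q[3]-Q[1])@y,'screws',[(float((q-Q[1])@x),float((q-Q[1])@y)) for q in Q])
for n,t in(('scene',(275,228)),('side',(269,218))):print(n,at(I[n],*t,.062))
x0=at(I['scene'],275,228,.05);
for vs in(['scene','side'],['scene'],['side']):
    print(vs,*fitbox([(I[n],P[n],0) for n in vs],[x0[0],x0[1],yaw]))
for nm,a,b,z in(('jar',(312,131),(231,268),.1),('mug',(180,246),(338,182),.09),('funnel',(245,304),(283,167),.084),('red2',(206,196),(336,235),.045)):
    print(nm,at(I['scene'],*a,z),at(I['side'],*b,z))
# batten top corners check
for a in((569,87),(588,97),(195,548),(218,565)):print(at(I['scene'],190+a[0]/3,150+a[1]/3,.045))
E
```

```text
[ 0.6995 -0.203   0.045 ] [ 0.6967 -0.1975  0.045 ]
[ 0.6866 -0.0037  0.045 ] [6.85e-01 3.00e-04 4.50e-02]
[0.6739 0.1961 0.045 ] [0.6725 0.1989 0.045 ]
[0.6135 0.2429 0.045 ] [0.6115 0.2452 0.045 ]
span 0.3984782547710513 yaw batten 0.062480861352769895
block local -0.057847174186644895 0.24983635655129394 screws [(-0.0001377678867957356, -0.19890000574566732), (0.0, 0.0), (-0.00013776788679573763, 0.19957824902538396), (-0.057847174186644895, 0.24983635655129394)]
scene [ 0.5552426  -0.04824365  0.062     ]
side [0.51200062 0.00542529 0.062     ]
['scene', 'side'] [ 0.5409616  -0.03165081  0.43430081] [0.8938805144788694, 0.9237019977940046]
['scene'] [ 0.53445058 -0.02481113  0.44388946] [0.9045670339261731]
['side'] [ 0.54337505 -0.03195196  0.45680811] [0.9341914563252908]
jar [0.4389824  0.25074711 0.1       ] [0.43062747 0.26447058 0.1       ]
mug [ 0.42902173 -0.24589557  0.09      ] [ 0.43136181 -0.25026271  0.09      ]
funnel [ 0.64503355 -0.25591543  0.084     ] [ 0.63303225 -0.23889532  0.084     ]
red2 [ 0.33941402 -0.07796988  0.045     ] [ 0.32824552 -0.05815377  0.045     ]
[0.6621606  0.26782022 0.045     ]
[0.68182742 0.26873512 0.045     ]
[ 0.69345651 -0.28001148  0.045     ]
[ 0.71480495 -0.27897703  0.045     ]
```

```bash
python3 - <<'E'
s=open('h.py').read().replace("(r>90)&(r>2.5*g)&(r>2.5*b)","(r>50)&(r>2.2*g)&(r>2.2*b)").replace("cv2.findNonZero((l==k).astype(np.uint8))).astype(np.float32)","np.concatenate([cv2.findNonZero((l==k).astype(np.uint8)).astype(np.float32)+np.float32([dx,dy]) for dx in(-.5,.5) for dy in(-.5,.5)]))")
open('h.py','w').write(s)
E
python3 - <<'E'
from h import *
I={n:bot.camera_info(n) for n in('scene','side')}
P={n:cv2.imread(f'pics/{n}0.png')[:,:,::-1] for n in I}
for vs in(['scene','side'],['scene'],['side']):
    x,q=fitbox([(I[n],P[n],0) for n in vs],[.541,-.03,.44]);print(vs,x,q)
    if len(vs)==2:
        for n,o,k,(w,h) in(('scene',(190,150),3,(210,200)),('side',(140,150),4,(180,140))):
            a=cv2.resize(P[n][o[1]:o[1]+h,o[0]:o[0]+w,::-1],None,fx=k,fy=k)
            for H,c in((boxhull(I[n],x),(255,255,0)),(redhull(P[n],proj(I[n],[*x[:2],.05]).astype(int)),(0,255,255))):
                cv2.polylines(a,[((H.reshape(-1,2)+.5-o)*k).astype(int)],True,c,1)
            cv2.imwrite(f'pics/f_{n}.png',a)
a=cv2.imread('pics/f_scene.png')[:,:420];b=cv2.imread('pics/f_side.png')[100:420,200:620]
c=np.zeros((600,800,3),np.uint8);c[:,:400]=a[:,:400];c[:320,400:]=b[:,:400];cv2.imwrite('pics/f.png',c)
E
```

```text
['scene', 'side'] [ 0.54063974 -0.03110867  0.42198416] [0.9623455890461909, 0.9608493851979508]
['scene'] [ 0.53923533 -0.03210663  0.42508267] [0.9808435304260503]
['side'] [ 0.54171088 -0.02988737  0.42774461] [0.97843545760515]
```

View pics/f.png

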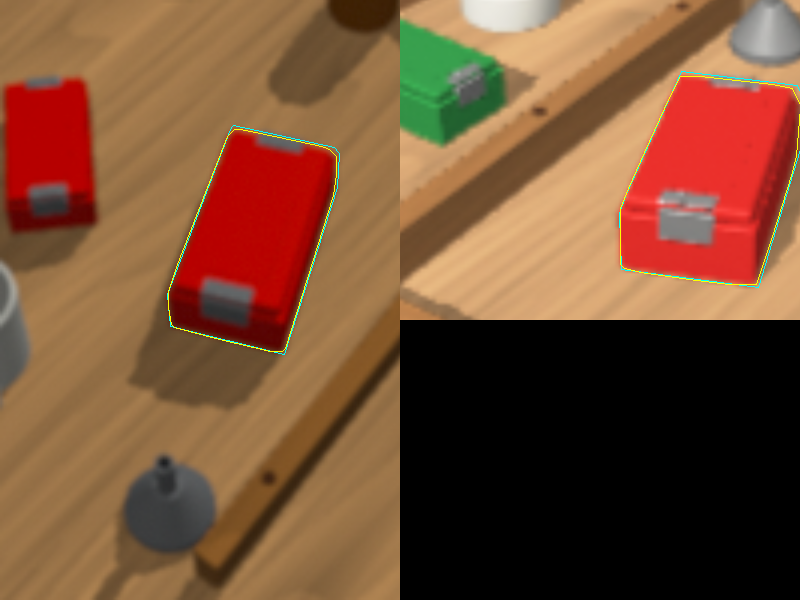

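The box fits well: centre (0.541,-0.031), yaw 0.424. The batten is at (0.686,-0.001), yaw 0.0625. The plan has two pushes:
1. Push towards the batten with the open fingers lined up with it, which also squares the box.
2. Push along the batten with the fingers shut until the box meets the block.

With the tool at yaw -1.508, tool x is batten -y and tool y is batten -x.

>>> drive_tool(increments=[[[0, 0, 0], [0, 0, 0.89]], [[0, 0, 0], [0, 0, 0.89]], [[0, 0, 0], [0, 0, 0.89]], [[0, 0, 0], [0, 0, 0.89]], [[-0.114, -0.04, 0], [0, 0, 0]], [[-0.114, -0.04, 0], [0, 0, 0]], [[-0.114, -0.04, 0], [0, 0, 0]], [[-0.114, -0.04, 0], [0, 0, 0]]], gripper=-1)

```text
time_s: 0.77
tcp_pos: [0.3137, -0.4478, 0.2307]
tool_rot: [3.141, 0.001, -1.508]
contact_force: [1.1, -0.0, 0.2]
width: 1.003
```

>>> drive_tool(increments=[[[-0.114, -0.04, 0], [0, 0, 0]], [[-0.114, -0.04, 0], [0, 0, 0]], [[-0.114, -0.04, 0], [0, 0, 0]], [[-0.114, -0.04, 0], [0, 0, 0]], [[-0.114, -0.04, 0], [0, 0, 0]], [[-0.114, -0.04, 0], [0, 0, 0]], [[-0.114, -0.04, 0], [0, 0, 0]], [[-0.114, -0.04, 0], [0, 0, 0]]])

```text
time_s: 1.43
tcp_pos: [0.3921, -0.1687, 0.2312]
tool_rot: [3.141, 0.0, -1.508]
contact_force: [0.8, 0.1, -0.4]
width: 1.002
```

>>> drive_tool(increments=[[[-0.114, -0.04, 0], [0, 0, 0]], [[-0.114, -0.04, 0], [0, 0, 0]], [[-0.114, -0.04, 0], [0, 0, 0]], [[-0.11, -0.04, 0], [0, 0, 0]], [[0, 0, 0], [0, 0, 0]], [[0, 0, 0], [0, 0, 0]], [[0, 0, 0], [0, 0, 0]], [[0, 0, 0], [0, 0, 0]]])

```text
time_s: 2.1
tcp_pos: [0.4311, -0.0337, 0.2311]
tool_rot: [3.141, -0.001, -1.511]
contact_force: [-0.7, -0.6, 0.3]
width: 0.999
```

>>> drive_tool(increments=[[[0, 0, 0.1], [0, 0, 0]], [[0, 0, 0.1], [0, 0, 0]], [[0, 0, 0.1], [0, 0, 0]], [[0, 0, 0.1], [0, 0, 0]], [[0, 0, 0.1], [0, 0, 0]], [[0, 0, 0.1], [0, 0, 0]], [[0, 0, 0.06], [0, 0, 0]], [[0, 0, 0.06], [0, 0, 0]]])

```text
time_s: 2.77
tcp_pos: [0.431, -0.0341, 0.0139]
tool_rot: [3.14, -0.001, -1.511]
contact_force: [0.0, -0.0, 0.6]
width: 0.998
```

>>> drive_tool(increments=[[[0, -0.01, 0], [0, 0, 0]], [[0, -0.01, 0], [0, 0, 0]], [[0, -0.01, 0], [0, 0, 0]], [[0, -0.01, 0], [0, 0, 0]], [[0, -0.01, 0], [0, 0, 0]], [[0, -0.01, 0], [0, 0, 0]], [[0, -0.01, 0], [0, 0, 0]], [[0, -0.01, 0], [0, 0, 0]]])

```text
time_s: 3.43
tcp_pos: [0.4561, -0.0306, 0.0158]
tool_rot: [-3.141, -0.0, -1.508]
contact_force: [-0.2, 0.6, -0.3]
width: 1.0
```

>>> drive_tool(increments=[[[0, -0.01, 0], [0, 0, 0]], [[0, -0.01, 0], [0, 0, 0]], [[0, -0.01, 0], [0, 0, 0]], [[0, -0.01, 0], [0, 0, 0]], [[0, -0.01, 0], [0, 0, 0]], [[0, -0.01, 0], [0, 0, 0]], [[0, -0.01, 0], [0, 0, 0]], [[0, -0.01, 0], [0, 0, 0]]])

```text
time_s: 4.1
tcp_pos: [0.4798, -0.0291, 0.0153]
tool_rot: [3.141, 0.0, -1.508]
contact_force: [-1.9, 1.4, 0.1]
width: 1.001
```

>>> drive_tool(increments=[[[0, -0.01, 0], [0, 0, 0]], [[0, -0.01, 0], [0, 0, 0]], [[0, -0.01, 0], [0, 0, 0]], [[0, -0.01, 0], [0, 0, 0]], [[0, -0.01, 0], [0, 0, 0]], [[0, -0.01, 0], [0, 0, 0]], [[0, -0.01, 0], [0, 0, 0]], [[0, -0.01, 0], [0, 0, 0]]])

```text
time_s: 4.77
tcp_pos: [0.5038, -0.0276, 0.0153]
tool_rot: [-3.142, 0.0, -1.508]
contact_force: [-2.1, 1.3, -0.1]
width: 0.999
```

>>> drive_tool(increments=[[[0, -0.01, 0], [0, 0, 0]], [[0, -0.01, 0], [0, 0, 0]], [[0, -0.01, 0], [0, 0, 0]], [[0, -0.01, 0], [0, 0, 0]], [[0, -0.01, 0], [0, 0, 0]], [[0, -0.01, 0], [0, 0, 0]], [[0, -0.01, 0], [0, 0, 0]], [[0, -0.01, 0], [0, 0, 0]]])

```text
time_s: 5.43
tcp_pos: [0.5268, -0.0263, 0.0153]
tool_rot: [3.14, 0.0, -1.509]
contact_force: [-5.5, -0.6, 5.4]
width: 1.002
```

```bash
cat >> h.py <<'E'
O=np.array([.686,-.001]);YB=.0625
def loc(p):
    c,s=np.cos(YB),np.sin(YB);d=np.asarray(p)[:2]-O;return np.array([c*d[0]+s*d[1],-s*d[0]+c*d[1]])
def check(f,x0):
    V=[]
    for n in('scene','side'):
        i,p=snap(n,f'{n}{f}.png');V.append((i,p,0))
    for v in([V[0]],[V[1]],V):
        x,q=fitbox(v,x0);print(np.round(x,4),'batten frame',np.round(loc(x),4),'rel yaw',round(x[2]-YB,3),np.round(q,3))
    s=bot.get_state();print('tcp loc',loc(s['tcp_pos']),s['tcp_pos'],s['contact_force'],s['time_s'])
E
python3 -c "
from h import *
check('1',[.575,-.03,.2])"
```

```text
[ 0.5865 -0.0466  0.0687] batten frame [-0.1022 -0.0393] rel yaw 0.006 [0.975]
[ 0.6172 -0.0169  0.6612] batten frame [-0.0697 -0.0115] rel yaw 0.599 [0.733]
[ 0.5871 -0.0459  0.0704] batten frame [-0.1016 -0.0386] rel yaw 0.008 [0.969 0.559]
tcp loc [-0.15955785 -0.01551153] [ 0.52772252 -0.02644711  0.01532629] [-2.80511291  0.53482824  0.78432915] 5.5333
```

>>> drive_tool(increments=[[[0, -0.01, 0], [0, 0, 0]], [[0, -0.01, 0], [0, 0, 0]], [[0, -0.01, 0], [0, 0, 0]], [[0, -0.01, 0], [0, 0, 0]], [[0, -0.01, 0], [0, 0, 0]], [[0, -0.01, 0], [0, 0, 0]], [[0, -0.01, 0], [0, 0, 0]], [[0, -0.01, 0], [0, 0, 0]]])

```text
time_s: 6.2
tcp_pos: [0.5515, -0.0248, 0.0153]
tool_rot: [3.141, -0.0, -1.508]
contact_force: [-2.9, -0.7, 0.4]
width: 1.003
```

>>> drive_tool(increments=[[[0, -0.005, 0], [0, 0, 0]], [[0, -0.005, 0], [0, 0, 0]], [[0, -0.005, 0], [0, 0, 0]], [[0, -0.005, 0], [0, 0, 0]], [[0, -0.005, 0], [0, 0, 0]], [[0, -0.005, 0], [0, 0, 0]], [[0, -0.005, 0], [0, 0, 0]], [[0, -0.005, 0], [0, 0, 0]]])

```text
time_s: 6.87
tcp_pos: [0.5635, -0.0238, 0.0153]
tool_rot: [3.141, 0.0, -1.508]
contact_force: [-2.5, 0.2, 0.3]
width: 1.001
```

>>> drive_tool(increments=[[[0, -0.003, 0], [0, 0, 0]], [[0, -0.003, 0], [0, 0, 0]], [[0, -0.003, 0], [0, 0, 0]], [[0, -0.003, 0], [0, 0, 0]], [[0, 0, 0], [0, 0, 0]], [[0, 0, 0], [0, 0, 0]], [[0, 0, 0], [0, 0, 0]], [[0, 0, 0], [0, 0, 0]]])

```text
time_s: 7.53
tcp_pos: [0.5648, -0.0237, 0.0153]
tool_rot: [3.137, 0.0, -1.508]
contact_force: [-6.3, -1.2, 3.8]
width: 1.003
```

```bash
python3 -c "
from h import *
check('2',[.62,-.04,.06])"
```

```text
[ 0.6238 -0.0443  0.0973] batten frame [-0.0648 -0.0393] rel yaw 0.035 [0.913]
[ 0.6558 -0.012   0.6833] batten frame [-0.0308 -0.0091] rel yaw 0.621 [0.72]
[ 0.624  -0.0422  0.0912] batten frame [-0.0645 -0.0373] rel yaw 0.029 [0.903 0.538]
tcp loc [-0.12242867 -0.01512364] [ 0.56475498 -0.02374093  0.0153087 ] [-6.89921025 -0.6839383   2.70847006] 7.6333
```

The box is flat on the batten: the force rises to 7 N with the TCP stopped, and the scene fit puts its centre at batten y of about -0.039. Next I'll back off, lift, shut the fingers and go to the gap between the box's right end and the funnel.

>>> drive_tool(increments=[[[0, 0.05, 0], [0, 0, 0]], [[0, 0.05, 0], [0, 0, 0]], [[0, 0, -0.07], [0, 0, 0]], [[0, 0, -0.07], [0, 0, 0]], [[0, 0, -0.07], [0, 0, 0]], [[0, 0, -0.07], [0, 0, 0]], [[0, 0, -0.07], [0, 0, 0]], [[0, 0, -0.07], [0, 0, 0]]])

```text
time_s: 8.3
tcp_pos: [0.5393, -0.0254, 0.1433]
tool_rot: [-3.136, -0.0, -1.507]
contact_force: [-0.1, -0.2, 0.2]
width: 1.002
```

>>> drive_tool(increments=[[[0.065, -0.04, 0], [0, 0, 0]], [[0.065, -0.04, 0], [0, 0, 0]], [[0.065, -0.04, 0], [0, 0, 0]], [[0.065, -0.04, 0], [0, 0, 0]], [[0.065, -0.04, 0], [0, 0, 0]], [[0.065, -0.04, 0], [0, 0, 0]], [[0.065, -0.04, 0], [0, 0, 0]], [[0.065, -0.04, 0], [0, 0, 0]]], gripper=1, grip_force=30)

```text
time_s: 8.97
tcp_pos: [0.6452, -0.1765, 0.1422]
tool_rot: [-3.137, -0.001, -1.507]
contact_force: [-0.4, -0.2, -1.0]
width: 0.0
```

```bash
python3 -c "
from h import *
check('3',[.62,-.04,.06])
s=bot.get_state();print(s['width'],s['tool_rot'])
i=cv2.imread('pics/scene3.png')[170:350,200:360];j=cv2.imread('pics/side3.png')[150:290,200:340]
c=np.zeros((600,800,3),np.uint8);c[:450,:400]=cv2.resize(i,(400,450));c[:400,400:]=cv2.resize(j,(400,400));cv2.imwrite('pics/m3.png',c)"
```

```text
[ 0.6255 -0.0438  0.1479] batten frame [-0.063  -0.0389] rel yaw 0.085 [0.872]
[ 0.6282 -0.0408  0.0655] batten frame [-0.0602 -0.0361] rel yaw 0.003 [0.984]
[ 0.6276 -0.0418  0.0882] batten frame [-0.0609 -0.0371] rel yaw 0.026 [0.849 0.972]
tcp loc [-0.05158521 -0.17709926] [ 0.64557701 -0.18097545  0.14186926] [-5.23919745e-05 -2.24469122e-01 -2.71032359e-01] 9.0667
-0.005355146884041836 [-3.13544268 -0.00552876 -1.51306549]
```

View pics/m3.png

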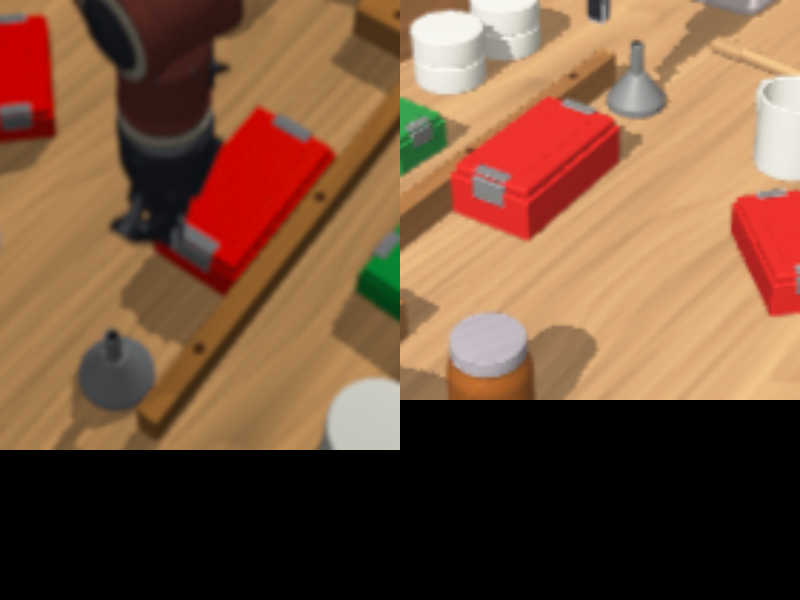

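The side view shows the box flat on the batten (relative yaw 0.003) and the funnel undisturbed, with the tool over the clear gap. I'll descend and push along +y.

>>> drive_tool(increments=[[[0, 0, 0.05], [0, 0, 0]], [[0, 0, 0.05], [0, 0, 0]], [[0, 0, 0.05], [0, 0, 0]], [[0, 0, 0.05], [0, 0, 0]], [[0, 0, 0.05], [0, 0, 0]], [[0, 0, 0.05], [0, 0, 0]], [[0, 0, 0.05], [0, 0, 0]], [[0, 0, 0.05], [0, 0, 0]]])

```text
time_s: 9.73
tcp_pos: [0.6442, -0.1744, 0.0213]
tool_rot: [-3.138, -0.0, -1.507]
contact_force: [0.2, -0.4, -0.5]
width: -0.0
```

>>> drive_tool(increments=[[[-0.015, 0, 0], [0, 0, 0]], [[-0.015, 0, 0], [0, 0, 0]], [[-0.015, 0, 0], [0, 0, 0]], [[-0.015, 0, 0], [0, 0, 0]], [[-0.015, 0, 0], [0, 0, 0]], [[-0.015, 0, 0], [0, 0, 0]], [[-0.015, 0, 0], [0, 0, 0]], [[-0.015, 0, 0], [0, 0, 0]]])

```text
time_s: 10.4
tcp_pos: [0.6412, -0.1415, 0.0224]
tool_rot: [-3.139, -0.004, -1.509]
contact_force: [0.9, -3.2, 2.8]
width: 0.003
```

>>> drive_tool(increments=[[[-0.015, 0, 0], [0, 0, 0]], [[-0.015, 0, 0], [0, 0, 0]], [[-0.015, 0, 0], [0, 0, 0]], [[-0.015, 0, 0], [0, 0, 0]], [[-0.015, 0, 0], [0, 0, 0]], [[-0.015, 0, 0], [0, 0, 0]], [[-0.015, 0, 0], [0, 0, 0]], [[-0.015, 0, 0], [0, 0, 0]]])

```text
time_s: 11.07
tcp_pos: [0.6389, -0.1055, 0.0223]
tool_rot: [-3.139, -0.003, -1.509]
contact_force: [0.3, -4.1, 3.7]
width: -0.004
```

>>> drive_tool(increments=[[[-0.015, 0, 0], [0, 0, 0]], [[-0.015, 0, 0], [0, 0, 0]], [[-0.015, 0, 0], [0, 0, 0]], [[-0.015, 0, 0], [0, 0, 0]], [[-0.015, 0, 0], [0, 0, 0]], [[-0.015, 0, 0], [0, 0, 0]], [[-0.015, 0, 0], [0, 0, 0]], [[-0.015, 0, 0], [0, 0, 0]]])

```text
time_s: 11.73
tcp_pos: [0.6366, -0.0696, 0.0223]
tool_rot: [-3.14, -0.003, -1.509]
contact_force: [0.5, -5.7, 3.7]
width: -0.002
```

```bash
python3 -c "
from h import *
check('4',[.62,.03,.06])"
```

```text
[0.6308 0.048  0.5953] batten frame [-0.0521  0.0524] rel yaw 0.533 [0.708]
[0.6197 0.0377 0.0989] batten frame [-0.0638  0.0427] rel yaw 0.036 [0.987]
[0.6196 0.0376 0.1039] batten frame [-0.0639  0.0427] rel yaw 0.041 [0.657 0.986]
tcp loc [-0.05354333 -0.06365871] [ 0.6365373  -0.0678787   0.02220224] [ 1.13000826 -3.05470449  4.05260228] 11.8333
```

>>> drive_tool(increments=[[[-0.015, 0.004, 0], [0, 0, 0]], [[-0.015, 0.004, 0], [0, 0, 0]], [[-0.015, 0.004, 0], [0, 0, 0]], [[-0.015, 0.004, 0], [0, 0, 0]], [[-0.015, 0.004, 0], [0, 0, 0]], [[-0.015, 0.004, 0], [0, 0, 0]], [[-0.015, 0.004, 0], [0, 0, 0]], [[-0.015, 0.004, 0], [0, 0, 0]]])

```text
time_s: 12.5
tcp_pos: [0.625, -0.0342, 0.0222]
tool_rot: [-3.139, -0.003, -1.51]
contact_force: [1.4, -5.2, 3.9]
width: 0.0
```

```bash
python3 -c "
from h import *
check('5',[.617,.08,.06])"
```

```text
[0.6343 0.0814 0.4602] batten frame [-0.0464  0.0855] rel yaw 0.398 [0.717]
[0.6121 0.0735 0.0645] batten frame [-0.0691  0.079 ] rel yaw 0.002 [0.98]
[0.612  0.0731 0.0702] batten frame [-0.0692  0.0786] rel yaw 0.008 [0.673 0.98 ]
tcp loc [-0.06318757 -0.02770679] [ 0.62466636 -0.03259935  0.02214496] [ 0.64781654 -4.17516523  5.42380866] 12.6
```

>>> drive_tool(increments=[[[-0.015, 0, 0], [0, 0, 0]], [[-0.015, 0, 0], [0, 0, 0]], [[-0.015, 0, 0], [0, 0, 0]], [[-0.015, 0, 0], [0, 0, 0]], [[-0.015, 0, 0], [0, 0, 0]], [[-0.015, 0, 0], [0, 0, 0]], [[-0.015, 0, 0], [0, 0, 0]], [[-0.015, 0, 0], [0, 0, 0]]])

```text
time_s: 13.27
tcp_pos: [0.6224, 0.0013, 0.0222]
tool_rot: [-3.14, -0.003, -1.51]
contact_force: [1.0, -7.5, 5.8]
width: 0.001
```

>>> drive_tool(increments=[[[-0.01, 0, 0], [0, 0, 0]], [[-0.01, 0, 0], [0, 0, 0]], [[-0.01, 0, 0], [0, 0, 0]], [[-0.01, 0, 0], [0, 0, 0]], [[-0.01, 0, 0], [0, 0, 0]], [[-0.01, 0, 0], [0, 0, 0]], [[0, 0, 0], [0, 0, 0]], [[0, 0, 0], [0, 0, 0]]])

```text
time_s: 13.93
tcp_pos: [0.6212, 0.0202, 0.0221]
tool_rot: [-3.14, -0.002, -1.509]
contact_force: [1.0, -4.2, 6.4]
width: 0.001
```

```bash
python3 -c "
from h import *
check('6',[.617,.13,.06])"
```

```text
[0.6302 0.1377 0.4568] batten frame [-0.0471  0.1419] rel yaw 0.394 [0.695]
[0.606  0.1249 0.0963] batten frame [-0.072   0.1306] rel yaw 0.034 [0.949]
[0.606  0.1252 0.0973] batten frame [-0.072   0.1309] rel yaw 0.035 [0.662 0.949]
tcp loc [-0.06335315  0.02522004] [0.62119532 0.0202138  0.02212394] [-0.59482163 -5.10421802  5.24646007] 14.0333
```

>>> drive_tool(increments=[[[-0.005, 0, 0], [0, 0, 0]], [[-0.005, 0, 0], [0, 0, 0]], [[-0.005, 0, 0], [0, 0, 0]], [[-0.005, 0, 0], [0, 0, 0]], [[0, 0, 0], [0, 0, 0]], [[0.05, 0, 0], [0, 0, 0]], [[0.05, 0, 0], [0, 0, 0]], [[0, 0, 0], [0, 0, 0]]])

```text
time_s: 14.7
tcp_pos: [0.621, -0.0048, 0.0206]
tool_rot: [3.139, -0.001, -1.512]
contact_force: [0.7, -1.3, 0.3]
width: -0.001
```

>>> drive_tool(increments=[[[0, 0, -0.07], [0, 0, 0]], [[0, 0, -0.07], [0, 0, 0]], [[0, 0, -0.07], [0, 0, 0]], [[0, 0, -0.07], [0, 0, 0]], [[0, 0, -0.07], [0, 0, 0]], [[0, 0, -0.07], [0, 0, 0]], [[0, 0.06, 0], [0, 0, 0]], [[0, 0.06, 0], [0, 0, 0]]])

```text
time_s: 15.37
tcp_pos: [0.5865, -0.0014, 0.1483]
tool_rot: [-3.139, 0.003, -1.505]
contact_force: [-0.7, 0.9, -0.5]
width: 0.003
```

```bash
python3 -c "
from h import *
check('7',[.612,.13,.06])"
```

```text
[0.6031 0.1293 0.0938] batten frame [-0.0746  0.1353] rel yaw 0.031 [0.98]
[0.6054 0.1298 0.096 ] batten frame [-0.0723  0.1356] rel yaw 0.033 [0.945]
[0.6038 0.1295 0.0932] batten frame [-0.0739  0.1353] rel yaw 0.031 [0.972 0.932]
tcp loc [-0.10338742  0.00538876] [ 0.58247786 -0.00207927  0.14690496] [ 0.49051468 -0.02702302 -0.77394522] 15.4667
```

The gap to the block is about 4.5 mm, but the box sits about 12 mm off the batten with relative yaw 0.03. I'll square it onto the batten with the open fingers.

>>> drive_tool(increments=[[[-0.05, 0.026, 0], [0, 0, 0]], [[-0.05, 0.026, 0], [0, 0, 0]], [[-0.05, 0.026, 0], [0, 0, 0]], [[-0.05, 0.026, 0], [0, 0, 0]], [[-0.05, 0.026, 0], [0, 0, 0]], [[-0.05, 0.026, 0], [0, 0, 0]], [[-0.05, 0.026, 0], [0, 0, 0]], [[-0.05, 0.026, 0], [0, 0, 0]]], gripper=-1)

```text
time_s: 16.13
tcp_pos: [0.5155, 0.1141, 0.1468]
tool_rot: [3.14, 0.002, -1.506]
contact_force: [0.9, -0.2, -0.0]
width: 1.001
```

>>> drive_tool(increments=[[[0, 0, 0.055], [0, 0, 0]], [[0, 0, 0.055], [0, 0, 0]], [[0, 0, 0.055], [0, 0, 0]], [[0, 0, 0.055], [0, 0, 0]], [[0, 0, 0.055], [0, 0, 0]], [[0, 0, 0.055], [0, 0, 0]], [[0, 0, 0.055], [0, 0, 0]], [[0, 0, 0.055], [0, 0, 0]]])

```text
time_s: 16.8
tcp_pos: [0.516, 0.1135, 0.014]
tool_rot: [3.141, 0.002, -1.507]
contact_force: [0.4, -0.2, 0.0]
width: 0.996
```

>>> drive_tool(increments=[[[0, -0.01, 0], [0, 0, 0]], [[0, -0.01, 0], [0, 0, 0]], [[0, -0.01, 0], [0, 0, 0]], [[0, -0.01, 0], [0, 0, 0]], [[0, -0.01, 0], [0, 0, 0]], [[0, -0.01, 0], [0, 0, 0]], [[0, -0.01, 0], [0, 0, 0]], [[0, -0.01, 0], [0, 0, 0]]])

```text
time_s: 17.47
tcp_pos: [0.5408, 0.1129, 0.0157]
tool_rot: [-3.141, 0.0, -1.508]
contact_force: [-0.4, -0.5, 0.1]
width: 0.999
```

```bash
python3 -c "
from h import *
s=bot.get_state();print(loc(s['tcp_pos']),s['contact_force'])"
```

```text
[-0.13782889  0.12279567] [-0.39004876 -0.51353862  0.13075205]
```

>>> drive_tool(increments=[[[0, -0.006, 0], [0, 0, 0]], [[0, -0.006, 0], [0, 0, 0]], [[0, -0.006, 0], [0, 0, 0]], [[0, -0.006, 0], [0, 0, 0]], [[0, -0.006, 0], [0, 0, 0]], [[0, -0.006, 0], [0, 0, 0]], [[0, -0.006, 0], [0, 0, 0]], [[0, -0.006, 0], [0, 0, 0]]])

```text
time_s: 18.13
tcp_pos: [0.5513, 0.1142, 0.015]
tool_rot: [3.134, 0.0, -1.507]
contact_force: [-5.4, 0.0, 4.8]
width: 1.002
```

>>> drive_tool(increments=[[[0, -0.003, 0], [0, 0, 0]], [[0, -0.003, 0], [0, 0, 0]], [[0, -0.003, 0], [0, 0, 0]], [[0, -0.003, 0], [0, 0, 0]], [[0, 0, 0], [0, 0, 0]], [[0, 0, 0], [0, 0, 0]], [[0, 0, 0], [0, 0, 0]], [[0, 0, 0], [0, 0, 0]]])

```text
time_s: 18.8
tcp_pos: [0.5552, 0.1142, 0.015]
tool_rot: [3.135, -0.0, -1.507]
contact_force: [-4.5, 0.1, 3.9]
width: 1.0
```

```bash
python3 -c "
from h import *
check('8',[.615,.13,.06])"
```

```text
[0.611  0.1291 0.0877] batten frame [-0.0668  0.1345] rel yaw 0.025 [0.922]
[0.6342 0.1486 0.7841] batten frame [-0.0424  0.1526] rel yaw 0.722 [0.707]
[0.6127 0.1292 0.0618] batten frame [-0.065   0.1345] rel yaw -0.001 [0.913 0.605]
tcp loc [-0.12332618  0.12313073] [0.55522396 0.11418745 0.01498563] [-4.50377856 -0.25833032  3.79074887] 18.9
```

>>> drive_tool(increments=[[[0, -0.003, 0], [0, 0, 0]], [[0, -0.003, 0], [0, 0, 0]], [[0, -0.003, 0], [0, 0, 0]], [[0, -0.003, 0], [0, 0, 0]], [[0, -0.003, 0], [0, 0, 0]], [[0, 0, 0], [0, 0, 0]], [[0, 0, 0], [0, 0, 0]], [[0, 0, 0], [0, 0, 0]]])

```text
time_s: 19.57
tcp_pos: [0.5557, 0.1142, 0.0148]
tool_rot: [3.127, -0.001, -1.507]
contact_force: [-11.1, -0.1, 9.2]
width: 0.997
```

>>> drive_tool(increments=[[[0, -0.003, 0], [0, 0, 0]], [[0, -0.003, 0], [0, 0, 0]], [[0, -0.003, 0], [0, 0, 0]], [[0, 0, 0], [0, 0, 0]], [[0, 0, 0], [0, 0, 0]], [[0, 0, 0], [0, 0, 0]], [[0, 0, 0], [0, 0, 0]], [[0, 0, 0], [0, 0, 0]]])

```text
time_s: 20.23
tcp_pos: [0.5556, 0.1141, 0.0146]
tool_rot: [3.121, -0.001, -1.507]
contact_force: [-14.3, -0.7, 11.8]
width: 1.002
```

The box is firm against the batten: 14 N with the TCP stationary. I'll retreat and measure.

>>> drive_tool(increments=[[[0, 0.03, 0], [0, 0, 0]], [[0, 0.07, 0], [0, 0, 0]], [[0, 0, -0.07], [0, 0, 0]], [[0, 0, -0.07], [0, 0, 0]], [[0, 0, -0.07], [0, 0, 0]], [[0, 0, -0.07], [0, 0, 0]], [[0, 0, -0.07], [0, 0, 0]], [[0, 0, -0.07], [0, 0, 0]]])

```text
time_s: 20.9
tcp_pos: [0.536, 0.1126, 0.1425]
tool_rot: [-3.14, 0.0, -1.508]
contact_force: [0.5, -1.2, -0.4]
width: 0.997
```

>>> drive_tool(increments=[[[0.066, -0.039, 0], [0, 0, 0]], [[0.066, -0.039, 0], [0, 0, 0]], [[0.066, -0.039, 0], [0, 0, 0]], [[0.066, -0.039, 0], [0, 0, 0]], [[0.066, -0.039, 0], [0, 0, 0]], [[0.066, -0.039, 0], [0, 0, 0]], [[0, 0, 0], [0, 0, 0]], [[0, 0, 0], [0, 0, 0]]], gripper=1)

```text
time_s: 21.57
tcp_pos: [0.6137, -0.0036, 0.1411]
tool_rot: [-3.141, -0.001, -1.512]
contact_force: [-0.0, 0.9, -0.4]
width: 0.002
```

```bash
python3 -c "
from h import *
check('9',[.615,.13,.06])"
```

```text
[0.6113 0.1289 0.0713] batten frame [-0.0665  0.1343] rel yaw 0.009 [0.914]
[0.6175 0.1284 0.072 ] batten frame [-0.0603  0.1335] rel yaw 0.01 [0.937]
[0.6145 0.1292 0.0704] batten frame [-0.0632  0.1344] rel yaw 0.008 [0.896 0.913]
tcp loc [-0.07310521  0.00523266] [ 6.12710700e-01 -3.43654974e-04  1.41121567e-01] [-0.82491724  0.66637749 -0.39186716] 21.6667
```

>>> drive_tool(increments=[[[0, -0.03, 0.05], [0, 0, 0]], [[0, 0, 0.05], [0, 0, 0]], [[0, 0, 0.05], [0, 0, 0]], [[0, 0, 0.05], [0, 0, 0]], [[0, 0, 0.05], [0, 0, 0]], [[0, 0, 0.05], [0, 0, 0]], [[0, 0, 0.05], [0, 0, 0]], [[0, 0, 0.05], [0, 0, 0]]])

```text
time_s: 22.33
tcp_pos: [0.6216, 0.0013, 0.0208]
tool_rot: [-3.141, 0.001, -1.505]
contact_force: [-0.5, 0.3, -0.4]
width: -0.0
```

>>> drive_tool(increments=[[[-0.01, 0, 0], [0, 0, 0]], [[-0.01, 0, 0], [0, 0, 0]], [[-0.01, 0, 0], [0, 0, 0]], [[-0.01, 0, 0], [0, 0, 0]], [[-0.01, 0, 0], [0, 0, 0]], [[-0.01, 0, 0], [0, 0, 0]], [[-0.01, 0, 0], [0, 0, 0]], [[-0.005, 0, 0], [0, 0, 0]]])

```text
time_s: 23.0
tcp_pos: [0.6207, 0.0223, 0.0217]
tool_rot: [-3.141, 0.0, -1.507]
contact_force: [-0.2, -0.3, -0.7]
width: -0.001
```

```bash
python3 -c "
from h import *
s=bot.get_state();print(loc(s['tcp_pos']),s['contact_force'])"
```

```text
[-0.06368685  0.02735673] [-0.18133114 -0.33256364 -0.66255986]
```

>>> drive_tool(increments=[[[-0.004, 0, 0], [0, 0, 0]], [[-0.004, 0, 0], [0, 0, 0]], [[-0.004, 0, 0], [0, 0, 0]], [[-0.004, 0, 0], [0, 0, 0]], [[-0.004, 0, 0], [0, 0, 0]], [[-0.004, 0, 0], [0, 0, 0]], [[0, 0, 0], [0, 0, 0]], [[0, 0, 0], [0, 0, 0]]])

```text
time_s: 23.67
tcp_pos: [0.6203, 0.0278, 0.0215]
tool_rot: [-3.141, -0.001, -1.508]
contact_force: [0.4, -5.4, 3.0]
width: 0.004
```

>>> drive_tool(increments=[[[-0.003, 0, 0], [0, 0, 0]], [[-0.003, 0, 0], [0, 0, 0]], [[-0.003, 0, 0], [0, 0, 0]], [[0, 0, 0], [0, 0, 0]], [[0, 0, 0], [0, 0, 0]], [[0, 0, 0], [0, 0, 0]], [[0, 0, 0], [0, 0, 0]], [[0, 0, 0], [0, 0, 0]]])

```text
time_s: 24.33
tcp_pos: [0.6203, 0.0281, 0.0216]
tool_rot: [-3.141, -0.004, -1.51]
contact_force: [-0.2, -7.7, 3.3]
width: -0.002
```

>>> drive_tool(increments=[[[-0.004, 0, 0], [0, 0, 0]], [[-0.004, 0, 0], [0, 0, 0]], [[-0.004, 0, 0], [0, 0, 0]], [[-0.004, 0, 0], [0, 0, 0]], [[0, 0, 0], [0, 0, 0]], [[0, 0, 0], [0, 0, 0]], [[0, 0, 0], [0, 0, 0]], [[0, 0, 0], [0, 0, 0]]])

```text
time_s: 25.0
tcp_pos: [0.6203, 0.0289, 0.0221]
tool_rot: [-3.141, -0.008, -1.512]
contact_force: [-0.4, -13.5, 5.1]
width: -0.004
```

Force is up to 13.5 N with no travel, so the box is against the block. I'll back off, lift clear and check.

>>> drive_tool(increments=[[[0.03, 0, 0], [0, 0, 0]], [[0.07, 0, 0], [0, 0, 0]], [[0, 0, -0.08], [0, 0, 0]], [[0, 0, -0.08], [0, 0, 0]], [[0, 0, -0.08], [0, 0, 0]], [[0, 0, -0.08], [0, 0, 0]], [[0, 0, -0.08], [0, 0, 0]], [[0, 0, -0.08], [0, 0, 0]]])

```text
time_s: 25.67
tcp_pos: [0.6211, 0.0096, 0.1661]
tool_rot: [3.141, 0.004, -1.505]
contact_force: [0.3, -0.0, 0.4]
width: -0.001
```

>>> drive_tool(increments=[[[0.1, 0.02, 0], [0, 0, 0]], [[0.1, 0.02, 0], [0, 0, 0]], [[0.1, 0.02, 0], [0, 0, 0]], [[0.1, 0.02, 0], [0, 0, 0]], [[0.1, 0.02, 0], [0, 0, 0]], [[0, 0, 0], [0, 0, 0]], [[0, 0, 0], [0, 0, 0]], [[0, 0, 0], [0, 0, 0]]])

```text
time_s: 26.33
tcp_pos: [0.6015, -0.1423, 0.1649]
tool_rot: [-3.141, 0.004, -1.505]
contact_force: [0.7, 0.8, 0.1]
width: 0.003
```

```bash
python3 -c "
from h import *
check('10',[.615,.135,.06])
i=cv2.imread('pics/scene10.png')[60:360,180:400];j=cv2.imread('pics/side10.png')[150:400,80:360]
c=np.zeros((600,800,3),np.uint8);c[:540,:396]=cv2.resize(i,(396,540));c[:350,400:792]=cv2.resize(j,(392,350));cv2.imwrite('pics/m10.png',c)"
```

```text
[0.6134 0.1333 0.0851] batten frame [-0.0641  0.1385] rel yaw 0.023 [0.907]
[0.6173 0.1321 0.0667] batten frame [-0.0602  0.1372] rel yaw 0.004 [0.931]
[0.6145 0.1334 0.0709] batten frame [-0.063   0.1386] rel yaw 0.008 [0.904 0.906]
tcp loc [-0.09294916 -0.13524769] [ 0.6016798  -0.14178916  0.16507012] [ 0.77244701 -1.10243382 -0.16389775] 26.4333
```

View pics/m10.png

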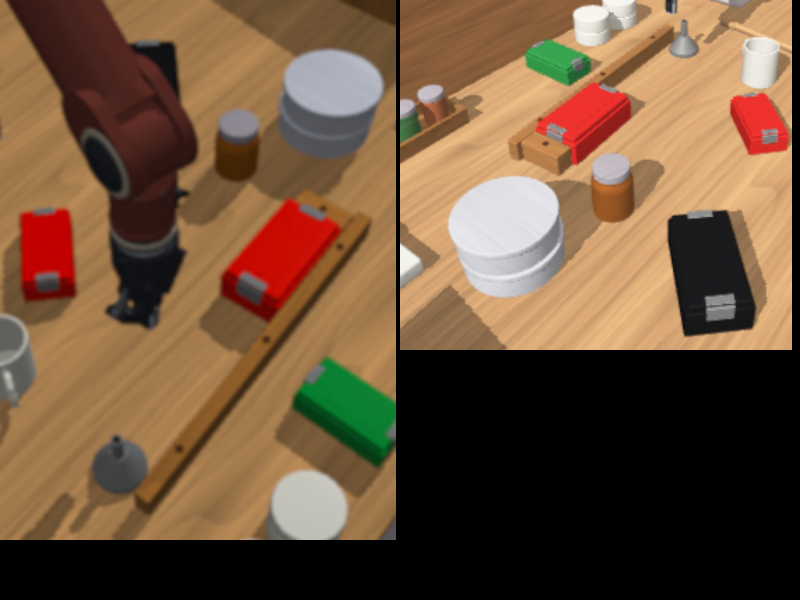

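The box sits flush in the corner, with its long side on the batten and its short end at the block. The funnel, jar, mug and tins stand as they were, and the arm is clear, so I'll hand in.

```bash
python3 -c "
from plant import bot
print(bot.finish_job(), bot.get_state()['time_s'])"
```

```text
the job is handed in; nothing more can be done
the job is handed in; nothing more can be done
```

The larger red lunchbox is in the corner, with one long side on the batten and its left short end at the end block, and the job is handed in. I pushed it square onto the batten with the open fingers, slid it along with the fingers shut, then pushed it once more onto the batten and once more to the block. The clock read about 26.4 s at the last check.

**Final position:** the two-camera fit put the box at x = -0.063 m and y = 0.1386 m in the batten frame, turned 0.008 rad. Perfect contact would be -0.062 and 0.140, so both gaps are about 1 mm. The last push on each face rose to about 14 N with almost no further travel, which also points to contact.

**Checks that disagreed:** box edges partly hidden by the batten and block made the final fits looser (overlap about 0.90, against 0.96 at the start). The single-camera fits differ by about 4 mm in x (-0.064 and -0.060) and in angle (0.023 and 0.004 rad), but each is within limits. During the slide the box drifted about 12 mm off the batten, which the second batten push corrected.

**Bystanders:** the arm is clear of everything. The funnel, jar, mug and tins looked untouched in the last picture. I did not measure their positions again, and the spurtle was barely in view, though the tool did not go down near it.

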